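Start-of-shift check of the portion scale

TASK

Give the portion scale its start-of-shift check, using light presses of a fingertip: press the red power button to switch it on, then the blue tare button to zero it, letting each spring back. Then check the platter for off-centre load: press lightly down on it near its left edge, lift off so that it comes right up again, and press lightly near its right edge (left and right as you face the display from the robot's side). Finish with the finger clear and everything sprung back up; do not press two of these parts at once, and do not grasp, move or disturb anything else on the table.

Things in the scene. Friction and masses are not known exactly. Their poses are not given: they have to be found in the camera images.
- portion_scale: White bench scale with a steel platter, 225 (x) x 210 (y) x 61 mm, fixed. Origin: centre of its underside on the table; x points from the front (display and buttons, robot side) to the back, y to its left seen from the robot, z up. Front panel: x -109 to -61 mm, 48 mm high. Platter: a flat plate, x -58 to +108, y -102 to +102 mm, top 61 mm above the table
- power_button (a point): Centre of the top of the scale's red power button (16 mm along the scale's x, 18 mm along its y), 51 mm above the table, at (-85, -56) mm in the scale's frame: the right-hand one of the two buttons. Axes as the scale's
- tare_button (a point): Centre of the top of the scale's blue tare button, same size and height as the red one, 26 mm to the left of it, at (-85, -30) mm in the scale's frame; 8 mm of flat panel lies between the two buttons, and 19 mm between either button and the edge of the platter, which stands 10 mm higher. Axes as the scale's
- platter_left (a point): Point on top of the steel platter 22 mm inside the middle of its left edge, at (25, +80, 61) mm in the scale's frame. A press anywhere between 35 and 102 mm to the left of the scale's middle line counts as near the left edge
- platter_right (a point): Point on top of the steel platter 22 mm inside the middle of its right edge, at (25, -80, 61) mm in the scale's frame. A press anywhere between 35 and 102 mm to the right of the scale's middle line counts as near the right edge
- portion_scale_power (a joint): Travel of the red power button, m: 0 up, 0.003 fully down; a spring takes 6 N to push it fully down (2 N for each mm) and returns it. Counts as pressed beyond 0.0015
- portion_scale_tare (a joint): Travel of the blue tare button, m: 0 up, 0.003 fully down; same spring. Counts as pressed beyond 0.0015
- portion_scale_platter (a joint): Travel of the platter, m: 0 up, 0.003 fully down; a spring takes about 8 N to push it fully down (2.7 N for each mm) and returns it. A press counts beyond 0.0006, and the platter counts as up below 0.0003
- tub_mix_11: clear plastic tub of mixed light-green and purple microgreens, 160 x 197 x 68 mm, standing on the table beside the scale; a bystander, loose. Origin: centre of its underside, z up
- tub_mix_12: clear plastic tub of mixed light-green and purple microgreens, 160 x 197 x 68 mm, standing on the table beside the scale; a bystander, loose. Origin: centre of its underside, z up
- tub_mix_13: clear plastic tub of mixed light-green and purple microgreens, 160 x 197 x 68 mm, standing on the table beside the scale; a bystander, loose. Origin: centre of its underside, z up
- red_pen: Red-and-white marker pen lying on the table in front of the scale, to the right, 17 x 135 x 16 mm; a bystander, loose. Origin: centre of its underside, long axis y
- label_roll: White roll of blank labels standing on end, 58 mm across, 40 mm high; a bystander, loose. Origin: centre of its underside
- deli_cup: Empty clear plastic cup standing upright behind the scale, 94 mm across, 92 mm high; a bystander, loose. Origin: centre of its underside
- lidded_tub: Clear plastic tub of microgreens with its lid on, 163 x 199 x 61 mm, to the right of the scale; a bystander, loose. Origin: centre of its underside

How it is judged:
By the outcome, as a careful person would: the job done as asked, in the order asked, and still so for the second after the job is handed in, with the robot touching nothing.
It also fails if it takes over 48 s, if anything falls off the work surface, if the arm or the gripper's body presses on something with over 40 N, if the wrist force passes 120 N, or if a joint passes its speed limit or range.

ROBOT

A 6-joint arm with a two-finger parallel gripper is mounted at the origin on the work surface; the furniture and walls round the work are solid. World frame = base frame: x ahead of the robot, y to its left, z up, the work surface at z = 0. Lengths are in m, angles in rad, forces in N, time in s.
With the tool pointing down it reaches from about 0.35 to 0.975 m from the base axis. Payload 7.1 kg.
Tool frame: the origin (TCP) lies at the very end of the fingers, on their centre line; the grasp point (between the pads) lies 19 mm behind it; z points along the fingers, y is the line along which they close (so a half turn about z gives the same grasp; the last joint's range is limited). The gripper opens to 88 mm and grips with 3 to 60 N. Pads are 20 mm wide; open, the fingers measure 115 mm over their backs; the gripper's body (75 mm by 178 mm) begins 61 mm behind the grasp point.
Start: joints at [-1.183, 0.423, 1.63, -0, 1.089, -0.019], TCP at [0.247, -0.574, 0.192] pointing down, gripper open.
Joint ranges: [-3, 3], [-0.9, 2.11], [0.09, 2.58], [-1.31, 4.45], [0.11, 2.69], [-2.54, 2.54]. Speed limits (rad/s): [2.39, 2.39, 3.01, 3.14, 3.14, 3.14].

INTERFACE

Orientations are given as a rotation vector (axis times angle).
In Python, from bench import r, vision, order, spotter gives the robot as it stands.
- The arm moves only by the shell command python3 -m pendant 'ROWS' [OPENING] [FORCE]. ROWS is JSON, a list of rows, each a list of 4 numbers: the shift along the tool's x, y, z in cm, then the turn about the tool's z in degrees. A call has 1 to 8 rows; each row is the pose to reach, as a shift and turn from the pose commanded when the call began, along the tool's axes at that moment; what a row does not reach only later rows make up. A row lasts 1/10 s, in which the tool goes at most 50 mm and 8.59 degrees, less where a joint would pass 70% of its speed; a pose out of reach is approached as far as the arm can. A call with a gripper value outside its range is refused whole. OPENING is the opening, from 0 (shut) to 1 (fully open), set as the call begins (- or left out, the last holds). The fingers move at their own pace and stop on an object; FORCE is the grip in N (left out, the last holds). Time passes only in rows, so rows that repeat a pose let the fingers close. It gives the time, the measured TCP pose, the force, the opening and the grip force at its end, in the units of the state.
- r.get_obs(): the state, without advancing time (a new reading comes with each control period).
- vision.get_image(name): name is "side" or "top"; returns a dict with "img" (480x640x3 uint8, red, green, blue), "camera_matrix" (3x3 intrinsics, pixels), "position" and "rotation" of the camera in the world. Camera axes: x right, y down, z forward; pixel columns grow to the right and rows downward; lengths in m; the calibration is good to about 2 mm. A picture is of the moment at which its call begins. There is no depth.
- order.close_job(): hands the job in; it is judged then, once.
Trained networks look in a picture, given as the dict that the camera call returned (one of the last four; its "shot" number tells which), for a name from the list of things; names that differ only in an ending like _2 or _b are one class to them, and where a whole thing is asked for, a point or a joint stands for the part that bears it (a point fixed in the world has none). Each returns a list of dicts, best first, with "score" (0 to 1); they miss things now and then, are a little off and sometimes report something else, mostly with a low value. They report only what shows in the picture. A call takes as long as a camera call.
- spotter.boxes_of(query, picture): "position" ([x, y, z] in m, in world coordinates, good to about 4 mm: the middle of the surface that is visible of it).
- spotter.place_of(query, picture): "position" ([x, y, z] in m, in world coordinates, good to about 4 mm: a listed point, or the origin of a listed thing).
The state is a dict: "time": time; "joints": joint angles; "dq": joint speeds; "tau": joint torques, N m; "eef_pos": TCP position; "tool_rot": TCP orientation; "contact_force": force on the tool from outside, world axes, zero at the start; "torque": the same for the moment, N m; "gripper_width": finger opening in m; "gripper_force": force on a finger pad.
Only numpy, scipy, OpenCV 4.12 (cv2) and the standard library are available. Lean on these libraries where they do the work, as an engineer would, in place of code of your own. Each camera call takes 0.05 s, during which the arm holds its last target. There are 200 camera calls.

## Working session

There is one attempt and no reset: what is moved stays moved. The work goes in short steps, Python scripts to look and compute and a shell command to move; the robot and the scene stay as the last step left them, time stands still between calls to the robot, and variables do not carry over. Pictures are saved under pics/ and viewed, at most 10 in all, crops included, and the job is handed in when it is done.

```bash
mkdir -p pics; python3 - <<'E'
from bench import r, vision, order, spotter
import cv2, numpy as np
o=r.get_obs(); print({k:np.round(o[k],3) for k in ("time","eef_pos","tool_rot","contact_force","gripper_width")})
for n in ("top","side"):
    p=vision.get_image(n); cv2.imwrite(f"pics/{n}0.png",p["img"][:,:,::-1])
    print(n,np.round(p["position"],3),np.round(p["camera_matrix"],0).tolist(),np.round(p["rotation"],3).tolist())
    for q in ("portion_scale","power_button","tare_button","platter_left","platter_right","deli_cup","label_roll","red_pen","tub_mix_11","lidded_tub"):
        print(q,[(np.round(d["position"],4).tolist(),round(float(d["score"]),2)) for d in spotter.place_of(q,p)[:3]])
E
```

```text
{'time': np.float64(0.0), 'eef_pos': array([ 0.247, -0.573,  0.191]), 'tool_rot': array([-3.075, -0.634,  0.   ]), 'contact_force': array([-0.481, -0.729,  0.722]), 'gripper_width': np.float64(0.088)}
top [ 0.325 -0.101  1.207] [[538.0, 0.0, 323.0], [0.0, 538.0, 245.0], [0.0, 0.0, 1.0]] [-2.143, 2.059, -0.22]
portion_scale [([0.5653, -0.0722, -0.0004], 0.8)]
power_button [([0.6157, -0.1358, 0.0631], 0.67), ([0.5004, -0.1524, 0.0574], 0.59)]
tare_button [([0.4931, -0.1174, 0.0493], 0.45), ([0.5525, 0.2449, 0.0021], 0.39)]
platter_left [([0.568, 0.015, 0.0647], 0.58), ([0.3584, -0.2636, -0.001], 0.47)]
platter_right [([0.616, -0.1358, 0.0612], 0.56)]
deli_cup [([0.7711, -0.1448, -0.0012], 0.9), ([0.5655, -0.07, -0.0008], 0.53)]
label_roll [([0.7807, 0.0061, 0.0024], 0.85), ([0.5626, -0.072, 0.0008], 0.53)]
red_pen [([0.3578, -0.2667, -0.0003], 0.82), ([0.652, -0.4255, 0.0031], 0.68), ([0.5661, -0.0699, 0.0014], 0.47)]
tub_mix_11 [([0.3845, 0.2544, 0.001], 0.92), ([0.555, 0.2472, 0.0047], 0.81), ([0.7127, 0.2539, 0.0019], 0.74)]
lidded_tub [([0.6533, -0.4241, 0.0009], 0.83)]
side [ 0.423 -1.344  0.581] [[588.0, 0.0, 325.0], [0.0, 588.0, 232.0], [0.0, 0.0, 1.0]] [-1.954, 0.11, -0.084]
portion_scale [([0.5667, -0.0707, 0.002], 0.86)]
power_button [([0.5052, -0.1418, 0.0486], 0.39)]
tare_button [([0.489, -0.1182, 0.0534], 0.57)]
platter_left [([0.5715, 0.0155, 0.0635], 0.75)]
platter_right [([0.6136, -0.1372, 0.0576], 0.95), ([0.4913, -0.1239, 0.0498], 0.52)]
deli_cup [([0.768, -0.1493, -0.0014], 0.9)]
label_roll [([0.4922, -0.1231, 0.0522], 0.59), ([0.7806, 0.0084, 0.0036], 0.42), ([0.6517, -0.4253, 0.0019], 0.17)]
red_pen [([0.3612, -0.2634, -0.0006], 0.6)]
tub_mix_11 [([0.3798, 0.2482, 0.0033], 0.96), ([0.5527, 0.2432, -0.0006], 0.91), ([0.7138, 0.2512, 0.0011], 0.75)]
lidded_tub [([0.6507, -0.4268, 0.0027], 0.86), ([0.5509, 0.2472, 0.0024], 0.55)]
```

View pics/top0.png

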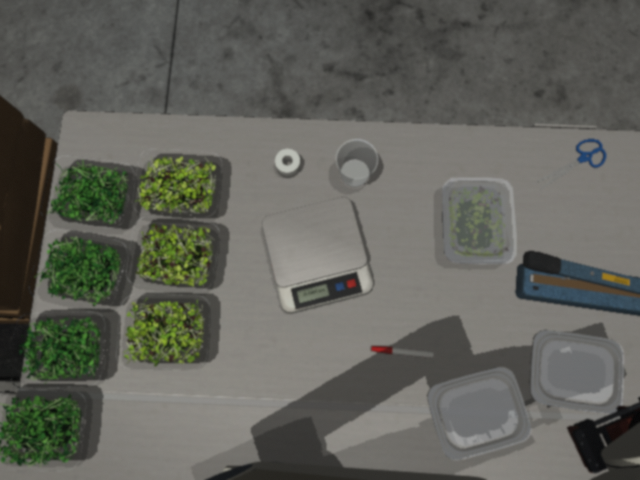

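View pics/side0.png

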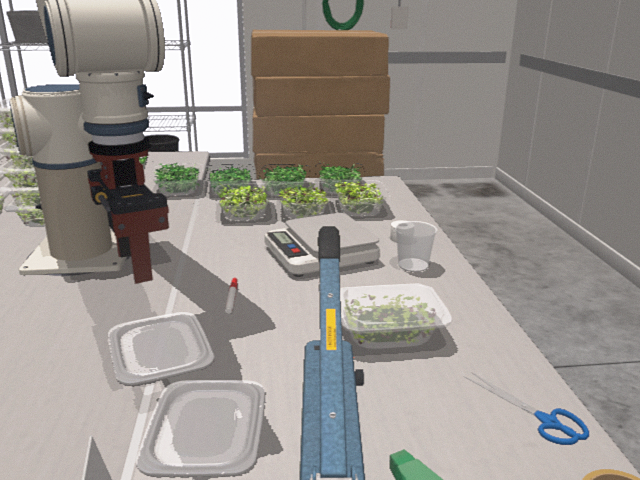

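The top view shows the scale turned about 16°, with the blue button near (340,287) and the red near (351,284). The side view shows the buttons at about (285,245), and the path at z≈0.19 looks free. Next I'll refine the positions by colour and triangulate.

```bash
cat > h.py <<'E'
import cv2, numpy as np
from scipy.spatial.transform import Rotation as R
def blobs(p):
    im=p["img"].astype(int); r_,g,b=im[...,0],im[...,1],im[...,2]
    out={}
    K=np.array(p["camera_matrix"]); Rm=R.from_rotvec(p["rotation"]).as_matrix(); t=np.array(p["position"])
    s=Rm.T@(np.array([.497,-.136,.051])-t); u=K@s; u=u[:2]/u[2]
    m=np.zeros(r_.shape,bool); v,w=int(u[1]),int(u[0]); m[v-18:v+18,w-22:w+22]=1
    for n,w8 in (("red",r_-np.maximum(g,b)),("blue",b-np.maximum(r_,g))):
        w8=np.where(m&(w8>30),w8,0); ys,xs=np.nonzero(w8); a=w8[ys,xs]
        if len(xs)==0: out[n]=None; continue
        px=np.array([(xs*a).sum()/a.sum(),(ys*a).sum()/a.sum()])
        d=Rm@np.linalg.solve(K,[*px,1]); out[n]=(px,t,d/np.linalg.norm(d),len(xs))
    return out
def plane(b,z): return b[1]+b[2]*(z-b[1][2])/b[2][2]
def tri(a,b):
    A=sum(np.eye(3)-np.outer(x[2],x[2]) for x in (a,b)); c=sum((np.eye(3)-np.outer(x[2],x[2]))@x[1] for x in (a,b))
    return np.linalg.solve(A,c)
E
python3 - <<'E'
from bench import r, vision
from h import *
T=blobs(vision.get_image("top")); S=blobs(vision.get_image("side"))
for n in T:
    print(n,T[n] and (T[n][0].round(1),T[n][3],plane(T[n],.051).round(4)),S[n] and (S[n][0].round(1),S[n][3],plane(S[n],.051).round(4)))
    if T[n] and S[n]: print(" tri",tri(T[n],S[n]).round(4))
M=R.from_rotvec(r.get_obs()["tool_rot"]).as_matrix(); print(M.round(3))
# fit yaw from pairs
d=lambda a:np.array(a)
L=d([.5697,.0152]);Rr=d([.6148,-.1365]);v=L-Rr; print("yaw",np.degrees(np.arctan2(-v[0],v[1])),np.linalg.norm(v))
E
```

```text
red (array([350.9, 283.2]), 75, array([ 0.5   , -0.1474,  0.051 ])) (array([295.1, 249.9]), 36, array([ 0.5014, -0.1479,  0.051 ]))
 tri [ 0.5007 -0.1475  0.0507]
blue (array([339.2, 286.4]), 34, array([ 0.492 , -0.1223,  0.051 ])) (array([290.9, 245.5]), 24, array([ 0.4937, -0.1223,  0.051 ]))
 tri [ 0.4929 -0.1223  0.0508]
[[ 0.918  0.396 -0.   ]
 [ 0.396 -0.918  0.   ]
 [-0.    -0.    -1.   ]]
yaw 16.557071375636664 0.15826212433807402
```

```bash
python3 -m pendant '[[4,-2.9,0,-8],[8,-5.8,0,-16],[12,-8.7,0,-24],[16,-11.6,0,-32],[20,-14.5,0,-40],[24,-17.4,0,-48],[28,-20.3,0,-56],[32,-23.2,0,-64]]' 0 10
```

```text
time: 2.0
eef_pos: [0.4503, -0.2326, 0.1924]
tool_rot: [2.266, 2.175, 0.0]
contact_force: [0.6, 0.3, -0.9]
gripper_width: 0.0272
gripper_force: 0.0
```

```bash
cat > go.py <<'E'
import sys
from bench import r
from h import *
o=r.get_obs(); M=R.from_rotvec(o["tool_rot"]).as_matrix(); p=np.array(o["eef_pos"])
a=np.degrees(np.arctan2(M[1,1],M[0,1]))
print("t",o["time"],"yaw_y",a.round(2),"turn",(a-16.8).round(2),"F",np.round(o["contact_force"],1),"w",o["gripper_width"])
y=np.radians(16.8); c=np.array([.5658,-.0696])
f=lambda x,yy,z:np.array([c[0]+x*np.cos(y)-yy*np.sin(y),c[1]+x*np.sin(y)+yy*np.cos(y),z])
for n,q in (("red",f(-.085,-.056,.051)),("blue",f(-.085,-.03,.051)),("L",f(.025,.08,.061)),("R",f(.025,-.08,.061))): print(n,q.round(4),(100*M.T@(q-p)).round(2))
E
python3 go.py
```

```text
t 2.0 yaw_y -2.37 turn -19.17 F [ 0.6  0.3 -0.9] w 0.02719863677749474
red [ 0.5006 -0.1478  0.051 ] [ 8.68  4.67 14.14]
blue [ 0.4931 -0.1229  0.051 ] [11.14  3.82 14.14]
L [0.5666 0.0142 0.061 ] [25.14 10.6  13.14]
R [ 0.6129 -0.139   0.061 ] [10.03 15.85 13.15]
```

```bash
python3 -m pendant '[[3,1.5,3,-7],[6,3,6,-14],[8.7,4.7,9,-19.2],[8.7,4.7,11.5,-19.2],[8.7,4.7,11.5,-19.2],[8.7,4.7,11.5,-19.2]]'; python3 go.py; python3 - <<'E'
from bench import vision
import cv2
a=[]
for n in ("top","side"):
    i=vision.get_image(n)["img"][:,:,::-1]
    c=i[240:330,280:400] if n=="top" else i[180:270,235:355]
    a.append(cv2.resize(c,(396,297),interpolation=cv2.INTER_CUBIC))
cv2.imwrite("pics/above.png",cv2.hconcat(a))
E
```

```text
time: 2.6
eef_pos: [0.5003, -0.1497, 0.0772]
tool_rot: [-1.879, -2.516, 0.001]
contact_force: [0.0, 0.1, -0.3]
gripper_width: 0.0006
gripper_force: 0.0
t 2.6 yaw_y 16.49 turn -0.31 F [ 0.   0.1 -0.3] w 0.0006239332730305624
red [ 0.5006 -0.1478  0.051 ] [0.17 0.09 2.62]
blue [ 0.4931 -0.1229  0.051 ] [2.77 0.07 2.62]
L [0.5666 0.0142 0.061 ] [13.83 11.01  1.62]
R [ 0.6129 -0.139   0.061 ] [-2.17 11.1   1.61]
```

View pics/above.png

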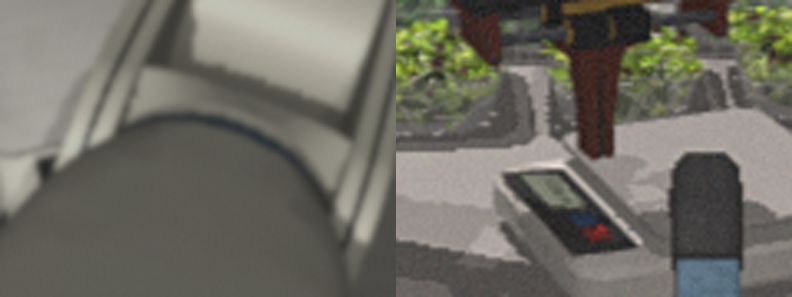

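```bash
python3 - <<'E'
from bench import vision,r
from h import *
p=vision.get_image("side"); K=np.array(p["camera_matrix"]); Rm=R.from_rotvec(p["rotation"]).as_matrix()
e=np.array(r.get_obs()["eef_pos"]); print(e)
for q in (e,e+[0,0,.02],e+[0,0,.1],[.5006,-.1478,.051]):
    s=K@(Rm.T@(np.array(q)-p["position"])); print((s[:2]/s[2]).round(1))
i=p["img"][:,:,::-1]
cv2.imwrite("pics/side2.png",cv2.resize(i[150:270,215:375],(800,600),interpolation=cv2.INTER_NEAREST))
E
```

```text
[ 0.5012322  -0.150515    0.07855712]
[295. 239.]
[294.9 230.5]
[294.4 195.9]
[294.8 249.9]
```

View pics/side2.png

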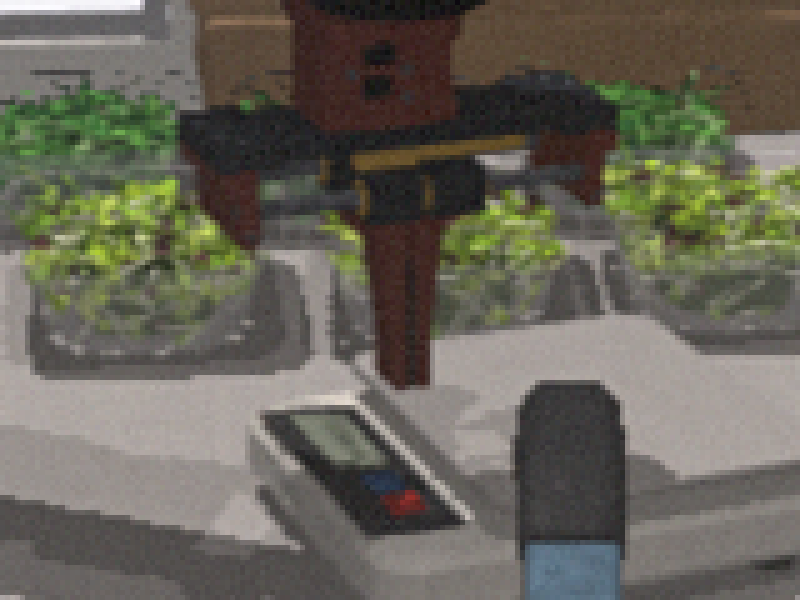

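The side view shows the closed tip at pixel (296,227), but the reported TCP projects to row 239, so the tip looks about 28 mm too high or too far away. I'll check the same thing against the start picture.

```bash
python3 - <<'E'
from bench import vision,r
from h import *
p=vision.get_image("side"); K=np.array(p["camera_matrix"]); Rm=R.from_rotvec(p["rotation"]).as_matrix()
t=np.array([.396,-.918,0]); e=np.array([.247,-.573,.191])
for q in (e+t*.044,e+t*.0575,e-t*.044,e-t*.0575):
    s=K@(Rm.T@(np.array(q)-p["position"])); print((s[:2]/s[2]).round(1))
i=cv2.imread("pics/side0.png")
j=cv2.resize(i[180:300,80:180],(500,600),interpolation=cv2.INTER_NEAREST)
cv2.imwrite("pics/tip0.png",j)
E
```

```text
[144.3 300.6]
[146.8 304.9]
[129.1 275.6]
[127.  272.1]
```

View pics/tip0.png

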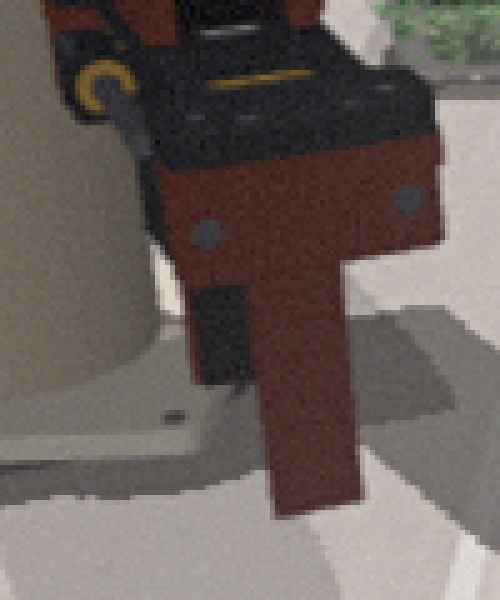

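Both views agree: the visible finger end sits about 30 mm behind the reported TCP. I'll go down in small steps, using force to find contact and watching the tip.

```bash
python3 -m pendant '[[0.2,0,1,0],[0.2,0,1.8,0],[0.2,0,2.2,0],[0.2,0,2.2,0],[0.2,0,2.2,0]]'; python3 go.py; python3 - <<'E'
from bench import vision
import cv2
i=vision.get_image("side")["img"][:,:,::-1]
cv2.imwrite("pics/side3.png",cv2.resize(i[150:270,215:375],(800,600),interpolation=cv2.INTER_NEAREST))
E
```

```text
time: 3.3
eef_pos: [0.4997, -0.1476, 0.0548]
tool_rot: [-1.879, -2.517, 0.0]
contact_force: [0.5, -0.8, -0.1]
gripper_width: 0.0008
gripper_force: 0.0
t 3.3 yaw_y 16.5 turn -0.3 F [ 0.5 -0.8 -0.1] w 0.0007993537776490715
red [ 0.5006 -0.1478  0.051 ] [-0.04  0.08  0.38]
blue [ 0.4931 -0.1229  0.051 ] [2.56 0.07 0.38]
L [0.5666 0.0142 0.061 ] [13.62 11.01 -0.62]
R [ 0.6129 -0.139   0.061 ] [-2.38 11.09 -0.62]
```

View pics/side3.png

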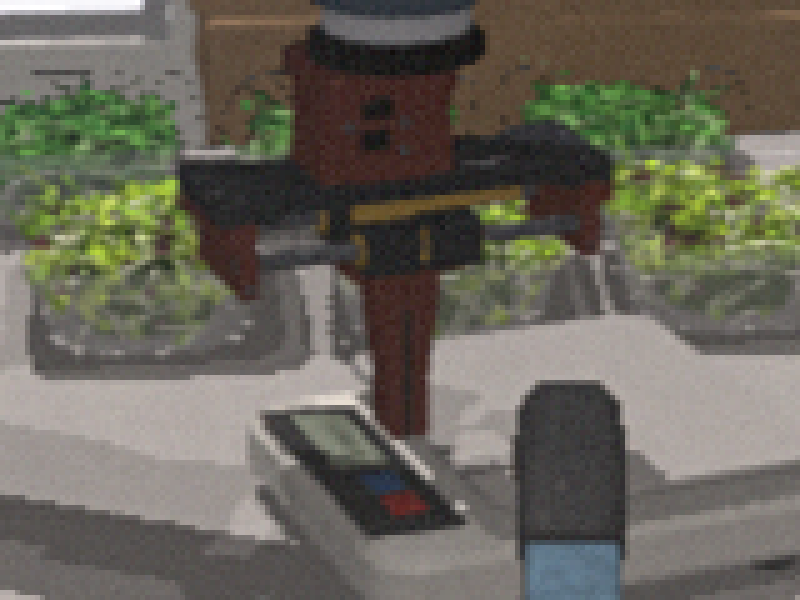

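The tip shows at about (402,435) in the crop, still well above the red button. Next I'll probe down gently.

```bash
python3 -m pendant '[[0,0,0.2,0],[0,0,0.4,0],[0,0,0.4,0]]'; python3 -m pendant '[[0,0,0.1,0],[0,0,0.2,0],[0,0,0.2,0]]'
```

```text
time: 3.65
eef_pos: [0.4997, -0.1476, 0.0509]
tool_rot: [-1.879, -2.517, 0.0]
contact_force: [1.1, 0.7, -0.5]
gripper_width: 0.0004
gripper_force: 0.0
time: 3.95
eef_pos: [0.4998, -0.1476, 0.049]
tool_rot: [-1.879, -2.517, 0.0]
contact_force: [0.4, 0.4, 0.5]
gripper_width: 0.0002
gripper_force: 0.0
```

```bash
python3 -m pendant '[[0,0,0.1,0],[0,0,0.2,0],[0,0,0.2,0]]';  python3 -m pendant '[[0,0,0.1,0],[0,0,0.2,0],[0,0,0.2,0]]'
```

```text
time: 4.25
eef_pos: [0.4998, -0.1476, 0.0469]
tool_rot: [-1.879, -2.517, 0.0]
contact_force: [-0.1, 0.7, -0.4]
gripper_width: 0.0004
gripper_force: 0.0
time: 4.55
eef_pos: [0.4997, -0.1476, 0.0449]
tool_rot: [-1.879, -2.517, 0.0]
contact_force: [0.3, 0.5, 0.6]
gripper_width: 0.0003
gripper_force: 0.0
```

There's no contact, so the finger really is shorter than reported. I'll go down to about 5 mm above the expected contact and look.

```bash
python3 -m pendant '[[0,0,0.4,0],[0,0,0.8,0],[0,0,1.2,0],[0,0,1.5,0],[0,0,1.5,0]]'; python3 - <<'E'
from bench import vision
import cv2
a=[]
i=vision.get_image("side")["img"][:,:,::-1]
cv2.imwrite("pics/side4.png",cv2.resize(i[190:270,240:347],(800,600),interpolation=cv2.INTER_NEAREST))
E
```

```text
time: 5.05
eef_pos: [0.4995, -0.1475, 0.0295]
tool_rot: [-1.879, -2.517, 0.001]
contact_force: [-0.4, -0.2, -0.2]
gripper_width: 0.0004
gripper_force: 0.0
```

View pics/side4.png

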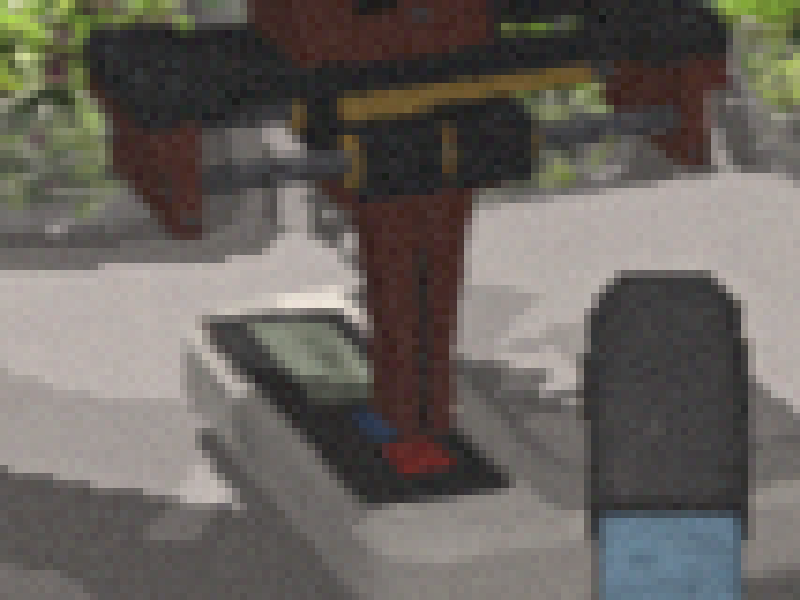

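The tip is at (410,435) and the red button at (418,455) in the crop, so it's aligned in y and about 1 mm off in x, a few mm above. I'll keep stepping down until there is force.

```bash
python3 -m pendant '[[0,0.1,0.2,0],[0,0.1,0.4,0],[0,0.1,0.4,0]]'; python3 -m pendant '[[0,0,0.1,0],[0,0,0.2,0],[0,0,0.2,0]]';python3 -m pendant '[[0,0,0.1,0],[0,0,0.1,0]]'
```

```text
time: 5.4
eef_pos: [0.5008, -0.1473, 0.0259]
tool_rot: [-1.879, -2.517, 0.0]
contact_force: [0.6, 0.7, -0.3]
gripper_width: 0.0006
gripper_force: 0.0
time: 5.7
eef_pos: [0.5007, -0.1474, 0.024]
tool_rot: [-1.88, -2.517, 0.0]
contact_force: [-0.0, 0.5, 0.1]
gripper_width: 0.0008
gripper_force: 0.0
time: 5.9
eef_pos: [0.5008, -0.1474, 0.023]
tool_rot: [-1.879, -2.517, 0.0]
contact_force: [0.1, 0.2, 0.2]
gripper_width: 0.0006
gripper_force: 0.0
```

```bash
for i in 1 2 3; do python3 -c "
from bench import r" ; done; python3 -m pendant '[[0,0,0.1,0],[0,0,0.1,0]]' | grep -E 'pos|force'; python3 -m pendant '[[0,0,0.1,0],[0,0,0.1,0]]'| grep -E 'pos|force'
```

```text
eef_pos: [0.5008, -0.1474, 0.022]
contact_force: [-0.4, 1.4, 0.0]
gripper_force: 0.0
eef_pos: [0.5007, -0.1474, 0.021]
contact_force: [0.5, 0.0, 0.4]
gripper_force: 0.0
```

```bash
python3 -m pendant '[[0,0,0.1,0],[0,0,0.1,0]]' | grep -E 'pos|force'; python3 -m pendant '[[0,0,0.1,0],[0,0,0.1,0]]'| grep -E 'pos|force'
```

```text
eef_pos: [0.5009, -0.1474, 0.0201]
contact_force: [-0.1, 0.1, 1.7]
gripper_force: 0.6
eef_pos: [0.5009, -0.1474, 0.0191]
contact_force: [-0.1, 1.7, 2.4]
gripper_force: 1.5
```

Contact is at TCP z≈0.0205, so the offset is about 30 mm. Pressing further to ~4.5 N.

```bash
python3 -m pendant '[[0,0,0.07,0],[0,0,0.07,0]]' | grep -E 'pos|force'; python3 -m pendant '[[0,0,0.03,0],[0,0,0.03,0]]'| grep -E 'pos|force'; python3 -c "
from bench import r;import numpy as np
print(r.get_obs()['contact_force'])"
```

```text
eef_pos: [0.5009, -0.1474, 0.0185]
contact_force: [-0.6, 1.2, 4.6]
gripper_force: 2.2
eef_pos: [0.5009, -0.1474, 0.0182]
contact_force: [-0.7, 0.2, 4.8]
gripper_force: 2.5
[-0.74077695  0.18346406  4.80275976]
```

Red is pressed (~2.4 mm). Lifting, moving 26 mm to the blue button and going down to just above it.

```bash
python3 -m pendant '[[0,0,-0.5,0],[0,0,-1.5,0],[0,0,-1.5,0],[1.3,0,-1.5,0],[2.6,0,-1.5,0],[2.6,0,-1.5,0],[2.6,0,-0.8,0],[2.6,0,-0.4,0]]' ; python3 go.py | head -3; python3 -m pendant '[[0,0,0.15,0],[0,0,0.3,0],[0,0,0.3,0]]' | grep -E 'pos|force'
```

```text
time: 7.9
eef_pos: [0.4934, -0.1223, 0.0214]
tool_rot: [-1.879, -2.518, 0.0]
contact_force: [-0.2, 0.5, 1.0]
gripper_width: 0.0004
gripper_force: 0.0
t 7.9 yaw_y 16.54 turn -0.26 F [-0.2  0.5  1. ] w 0.000419152551056494
red [ 0.5006 -0.1478  0.051 ] [-2.65 -0.03 -2.96]
blue [ 0.4931 -0.1229  0.051 ] [-0.05 -0.04 -2.96]
eef_pos: [0.4931, -0.1224, 0.0189]
contact_force: [-0.5, 2.1, 3.4]
gripper_force: 1.8
```

```bash
python3 -m pendant '[[0,0,0.08,0],[0,0,0.08,0],[0,0,0.08,0]]' | grep -E 'pos|force'
```

```text
eef_pos: [0.4932, -0.1224, 0.0184]
contact_force: [-3.0, 2.1, 5.5]
gripper_force: 2.3
```

```bash
python3 -m pendant '[[0,0,-1.5,0],[0,0,-4,0],[0,0,-4,0],[3,3,-4,0],[6,6,-4,0],[9,9,-4,0],[11,10.9,-4,0],[11,10.9,-4,0]]' ; python3 -m pendant '[[0,0,1,0],[0,0,2,0],[0,0,2.4,0],[0,0,2.4,0]]' | grep -E 'pos|force';  python3 go.py
```

```text
time: 9.3
eef_pos: [0.5685, 0.0166, 0.0577]
tool_rot: [1.874, 2.519, 0.002]
contact_force: [-0.0, -0.9, -0.3]
gripper_width: 0.0005
gripper_force: 0.0
eef_pos: [0.5654, 0.013, 0.033]
contact_force: [0.5, -0.3, 0.1]
gripper_force: 0.0
t 9.7 yaw_y 16.43 turn -0.37 F [ 0.5 -0.3  0.1] w 0.0007851383703002814
red [ 0.5006 -0.1478  0.051 ] [-13.59 -10.77  -1.79]
blue [ 0.4931 -0.1229  0.051 ] [-10.99 -10.78  -1.78]
L [0.5666 0.0142 0.061 ] [ 0.08  0.14 -2.8 ]
R [ 0.6129 -0.139   0.061 ] [-15.92   0.25  -2.81]
```

```bash
python3 -m pendant '[[0,0,0.2,0],[0,0,0.2,0]]' | grep -E 'pos|force'; python3 -m pendant '[[0,0,0.1,0],[0,0,0.1,0]]' | grep -E 'pos|force'
```

```text
eef_pos: [0.5666, 0.0136, 0.0322]
contact_force: [0.7, -0.5, 0.1]
gripper_force: 0.0
eef_pos: [0.5668, 0.0139, 0.0315]
contact_force: [1.1, 0.0, -0.1]
gripper_force: 0.0
```

```bash
python3 -m pendant '[[0,0,0.1,0],[0,0,0.2,0],[0,0,0.2,0]]' | grep -E 'pos|force'; python3 -c "
from bench import r
print(r.get_obs()['contact_force'])"
```

```text
eef_pos: [0.5669, 0.014, 0.0295]
contact_force: [-0.9, 0.3, 3.4]
gripper_force: 1.7
[-0.88337044  0.3086654   3.41107879]
```

```bash
python3 -m pendant '[[0,0,0.05,0],[0,0,0.05,0]]' | grep -E 'pos|force'; python3 -m pendant '[[0,0,-1,0],[0,0,-3,0],[0,0,-3,0],[-4,0,-3,0],[-8,0,-3,0],[-12,0.1,-3,0],[-15.9,0.1,-3,0],[-15.9,0.1,-3,0]]' ; python3 -m pendant '[[0,0,1,0],[0,0,2,0],[0,0,2.6,0],[0,0,2.6,0],[0,0,2.6,0]]' | grep -E 'pos|force';  python3 go.py
```

```text
eef_pos: [0.5669, 0.014, 0.029]
contact_force: [0.0, 0.1, 4.7]
gripper_force: 2.3
time: 11.4
eef_pos: [0.6142, -0.1424, 0.0586]
tool_rot: [1.883, 2.512, 0.0]
contact_force: [-0.7, 1.4, 0.1]
gripper_width: 0.0003
gripper_force: 0.0
eef_pos: [0.6126, -0.1373, 0.0324]
contact_force: [0.1, -0.0, -0.9]
gripper_force: 0.0
t 11.9 yaw_y 16.57 turn -0.23 F [ 0.1 -0.  -0.9] w 0.00014188185499393454
red [ 0.5006 -0.1478  0.051 ] [  2.19 -11.03  -1.85]
blue [ 0.4931 -0.1229  0.051 ] [  4.79 -11.04  -1.85]
L [0.5666 0.0142 0.061 ] [15.84 -0.09 -2.85]
R [ 0.6129 -0.139   0.061 ] [-0.16 -0.02 -2.86]
```

```bash
python3 -m pendant '[[0,0,0.1,0],[0,0,0.2,0],[0,0,0.2,0]]' | grep -E 'pos|force'; python3 -m pendant '[[0,0,0.1,0],[0,0,0.15,0],[0,0,0.15,0]]' | grep -E 'pos|force'
```

```text
eef_pos: [0.6129, -0.1381, 0.0309]
contact_force: [-0.4, 0.3, 0.0]
gripper_force: 0.0
eef_pos: [0.613, -0.1383, 0.0296]
contact_force: [0.1, 0.7, 2.9]
gripper_force: 1.6
```

```bash
python3 -m pendant '[[0,0,0.05,0],[0,0,0.05,0],[0,0,0.05,0]]' | grep -E 'pos|force'; python3 -m pendant '[[0,0,-1,0],[0,0,-4,0],[0,0,-8,0],[0,0,-12,0],[0,0,-12,0],[0,0,-12,0],[0,0,-12,0]]' ; python3 - <<'E'
from bench import vision
import cv2
i=vision.get_image("side")["img"][:,:,::-1]
cv2.imwrite("pics/end.png",i)
E
```

```text
eef_pos: [0.613, -0.1382, 0.029]
contact_force: [-0.2, 0.9, 5.7]
gripper_force: 2.5
time: 13.5
eef_pos: [0.6118, -0.138, 0.1477]
tool_rot: [-1.878, -2.516, 0.001]
contact_force: [-0.8, 0.4, -1.0]
gripper_width: 0.0004
gripper_force: 0.0
```

View pics/end.png

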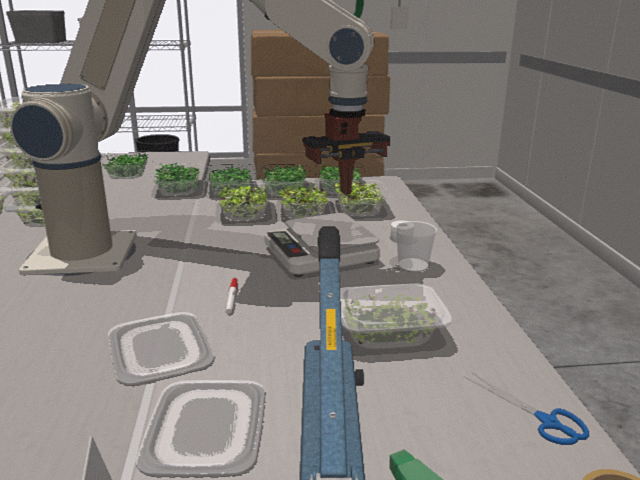

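The picture shows the finger at (346,190), clear above the platter, with the pen, cup, roll and tubs where they were. Handing in.

```bash
python3 -c "
from bench import order; print(order.close_job())"
```

```text
the job is handed in; nothing more can be done
None
```

I pressed red power, blue tare, platter left and platter right in that order, each at about 5 N with a full lift-off between, and handed the job in at about 13.5 s with the finger clear and nothing else visibly moved; the verdict was not returned.

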